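Tuck a gel plate under the flap of a viewing stand and hold it flat

TASK

Draw the glass plate with the orange grip bar straight up out of the drying rack, lay it on the sloping white panel of the viewing stand and slide its lower edge down, centred, well under the red flap (at least half way to the foot ledge), without lifting the flap. Then press the plate flat against the sprung panel so that the panel sinks in by a few millimetres, without forcing the glass, and finish like that, still gripping and pressing it for the picture. Leave the other two plates, the spray bottle and the tip box where they are.

Things in the scene. Friction and masses are not known exactly. Their poses are not given: they have to be found in the camera images.
- plate: The plate to use: glass, 5 mm thick, 120 mm wide, 130 mm high, with an orange grip bar along its top; 170 mm high in all, about 0.25 kg. Starts upright in one of the rack's three slots, lower edge 12 mm above the table. Origin: middle of the lower glass edge, mid-thickness. x: through the thickness (both faces alike), y: along the width, z: from the lower edge to the bar.
- plate_bar (a point): Centre of the orange grip bar: 147.5 mm from the lower edge along the plate's z, turning with the plate. The bar is 12 mm thick, 120 mm wide, 45 mm high (125 to 170 mm above the lower edge), 3.5 mm proud of both glass faces.
- white_plate: Leave alone. The same plate with a white bar, in another slot of the rack.
- blue_plate: Leave alone. The same plate with a blue bar, in the remaining slot of the rack.
- rack: White fixed drying rack, 190 x 150 mm, base 12 mm thick; origin: centre of its underside, z up. Slots at x = -60, 0, +60 mm, each 8 mm wide along x, hold the plates' upright side edges between fins 86 mm high (above the table). Plates' x lies along the rack's x, which points roughly away from the robot.
- bed: Fixed sloping frame of the grey viewing stand; slopes down away from the robot at 50 degrees to the horizontal. Origin: on the white panel's face at rest, mid-width, straight under the flap's lip, 60 mm above the table. x: down the slope, y: across, z: square out of the panel, up and away from the robot. A plate in place has its z along the bed's -x, either face up.
- ledge (a point): Middle of the upslope face of the foot ledge (bed x = 33 mm, y = 0, z = 0), fixed across the stand under the flap; it stops a plate that is slid right down. Axes as the bed's.
- flap (a joint): Angle (rad) of the red flap, 150 mm wide, that laps over the panel's foot: 0 closed as at the start, grows as its free lip is lifted. Hinge along y at bed x = 40, z = 10.5 mm. A light spring closes it; about 1 N at the lip lifts it.
- flap_lip (a point): Middle of the flap's lip, on its underside, moving with the flap: bed x = 0, z = 9 mm when closed, so the gap to the panel at rest is 9 mm. Upslope of the lip the edge is flared outward by 35 degrees to bed x = -11 mm, making a mouth about 16 mm high.
- platen (a joint): How far (m) the white panel is pressed in along the bed's -z: 0 at rest, 0.008 fully in. It stays parallel, starts to move at about 4 N and gains 0.8 N per mm (about 7 N at half its travel, 0.004).
- platen_face (a point): Centre of the white panel's face, moving with it; axes as the bed's; at rest bed x = -26 mm, y = 0, z = 0. Panel 112 mm along x (bed x = -82 to +30 mm), 146 mm along y. Beyond its upper edge all is free: the bar of a tucked plate overhangs there with room for a finger on each side.
- spray_bottle: Leave alone. Clear loose spray bottle with red head, 72 mm in diameter, 202 mm high, standing to the robot's right of the stand. Origin: centre of the underside.
- tip_box: Leave alone. Loose blue box with yellow top, 85 x 120 x 63 mm, farther out than rack and stand. Origin: centre of the underside.
There are look-alikes about, which are no part of the job. Leave any yellow look-alike of the plate alone.

How it is judged (in metres and radians):
On the way, in this order (a step that is already met when the one before it is completed fails the run):
1. the orange-barred plate is drawn up clear of the rack, in the gripper (height (world z) of plate above 0.088 m and contact force between the fingers and plate above 3 N), for 0.1 s.
2. its lower edge is tucked under the closed flap (x of plate in the frame of bed between 0.015 and 0.04 m and y of plate in the frame of bed between -0.014 and 0.014 m and z of plate in the frame of bed between -0.01 and 0.008 m and value of joint flap below 0.05 rad and contact force between the fingers and plate above 3 N), for 0.2 s.
At the end, for the whole second after the job is handed in: Lower edge at least 15 mm under the lip, centred within 14 mm, square within 0.12 rad; plate flat on the panel (3 mm, 0.07 rad), panel pressed in at least 1.5 mm, flap closed (under 0.05 rad), plate still and gripped by the fingers (all of step 2 and z of plate in the frame of platen_face below 0.0055 m and angle between the x axis of plate and the z axis of platen_face, either way round below 0.07 rad and angle between the z axis of plate and the x axis of bed, either way round below 0.12 rad and value of joint platen above 0.0015 m and linear speed of plate below 0.02 m/s); the arm keeps its last pose, push and grip.
It fails at once if the flap is lifted (more than 0.12 rad) (value of joint flap above 0.12 rad).
It fails at once if the glass is forced (more than 45 N against the viewing stand) (contact force between plate and bed above 45 N).
It fails at once if another plate, the spray bottle or the tip box is disturbed (moved more than 20 mm) (distance of any of white_plate, blue_plate, spray_bottle, tip_box from where it was at the start of the episode above 0.02 m).
It also fails if it takes over 48 s, if anything falls off the work surface, if the arm or the gripper's body presses on something with over 40 N, if the wrist force passes 120 N, or if a joint passes its speed limit or range.

ROBOT

A 6-joint arm with a two-finger parallel gripper is mounted at the origin on the work surface. World frame = base frame: x ahead of the robot, y to its left, z up, the work surface at z = 0. Lengths are in mm, angles in degrees, forces in N, time in s.
With the tool pointing down it reaches from about 350 to 850 mm from the base axis. Payload 8.1 kg.
Tool frame: the origin (TCP) lies midway between the tips of the shut fingers; the grasp point (between the pads) lies 19 mm behind it; z points along the fingers, y is the line along which they close (so a half turn about z gives the same grasp; the last joint's range is limited). The gripper opens to 85 mm and grips with 20 to 120 N. Pads are 22 mm wide; open, the fingers measure 114 mm over their backs; the gripper's body (76 mm by 85 mm) begins 54 mm behind the grasp point. The pads swing forward as they close: fully open they stand 13 mm farther back than shut.
Start: joints at [60.08, 7.471, 85.268, -0, 87.261, -4.893], TCP at [253.805, 543.68, 231.292] pointing down, gripper open.
Joint ranges: [-169.43, 169.43], [-51.17, 129.36], [1.28, 143.12], [-76.62, 256.62], [0, 156.53], [-152.29, 152.29]. Speed limits (degrees/s): [136.94, 136.94, 159.86, 180, 180, 180].

INTERFACE

Orientations are given as [roll, pitch, yaw] about the fixed x, y, z axes, in that order (R = Rz(yaw) Ry(pitch) Rx(roll)).
In Python, from bench import r gives the robot as it stands.
- The arm moves only by the tool apply_moves, never from a script. Its argument "steps" is a list of rows, each a list of 7 numbers: the opening, from -1 (shut) to 1 (fully open), then the shift along the tool's x, y, z in mm, then the turn, a rotation vector about the tool's x, y, z in units of 5 degrees (1.0 is 5 degrees). A call has exactly 8 rows; each row shifts and turns the commanded pose from where the row before left it, along the tool's axes as they then stand; what a row does not reach is not made up. A row lasts 1/10 s, in which the tool goes at most 50 mm and 8.59 degrees, less where a joint would pass 70% of its speed; a pose out of reach is approached as far as the arm can. A call is refused whole if a number of a shift passes 50 or a number of a turn 1, either way. A call with a gripper value outside its range is refused whole. The fingers move at their own pace and stop on an object; "squeeze" is the grip in N (left out, the last holds). Time passes only in rows, so rows that do not move let the fingers close, or fill a call up. It gives the time, the measured TCP pose, the force, the opening and the grip force at its end, in the units of the state.
- r.sense(): the state, without advancing time (a new reading comes with each control period).
- r.snapshot(name): name is "scene" or "top" or "wrist"; returns a dict with "color" (420x560x3 uint8, blue, green, red), "depth" (420x560 float32, mm along the optical axis (not along the pixel's ray), 0 where there is no reading), "mtx" (3x3 intrinsics, pixels), "dist" ([k1, k2, p1, p2, k3] as OpenCV has them; the pictures are not rectified), "T" (4x4, takes a point from camera to world coordinates); the wrist camera has in their place "hand_eye" (4x4, takes a point from camera to tool coordinates, whose origin is the TCP and whose axes are the flange's). Camera axes: x right, y down, z forward; pixel columns grow to the right and rows downward; lengths in mm; the calibration is good to about 2 mm. A picture is of the moment at which its call begins: read the wrist's pose just before it.
- r.hand_in(): hands the job in; it is judged then, once.
The state is a dict: "time": time; "joint_pos": joint angles; "qd": joint speeds; "joint_efforts": joint torques, N m; "tool_pos": TCP position; "tcp_rot": TCP orientation; "ft_force": force on the tool from outside, world axes, zero at the start; "wrist_torque": the same for the moment, N m; "finger_gap": finger opening in mm; "grip_force": force on a finger pad.
Only numpy, scipy, OpenCV 4.12 (cv2) and the standard library are available. Lean on these libraries where they do the work, as an engineer would, in place of code of your own. Each camera call takes 0.05 s, during which the arm holds its last target. There are 200 camera calls.

## Working session

There is one attempt and no reset: what is moved stays moved. The work goes in short steps, Python scripts to look and compute and a tool call to move; the robot and the scene stay as the last step left them, time stands still between calls to the robot, and variables do not carry over. Pictures are saved under pics/ and viewed, at most 10 in all, crops included, and the job is handed in when it is done.

Besides the shell and the picture viewer there is one more tool, called by a JSON object that holds its "method" and its "body", one argument or row to a line. apply_moves: Moves the arm, as the interface text tells. Its arguments: {"type":"object","properties":{"steps":{"type":"array"},"squeeze":{"type":"number"}},"required":["steps"]}

```bash
mkdir -p pics; ls; python3 - <<'E'
from bench import r
import cv2,numpy as np
s=r.sense();print({k:np.round(v,2).tolist() for k,v in s.items()})
for n in ("scene","top"):
    d=r.snapshot(n);cv2.imwrite(f"pics/{n}0.png",d["color"]);np.savez(f"{n}0.npz",**d);print(n,d["T"].round(3).tolist(),d["mtx"].round(1).tolist(),d["dist"])
E
```

```text
pics
{'time': 0.0, 'joint_pos': [60.08, 7.52, 85.33, 0.0, 87.26, -4.89], 'qd': [-0.02, 0.05, 0.0, 0.13, -0.06, -0.02], 'joint_efforts': [-0.0, -56.94, -50.06, -0.0, 0.01, -0.0], 'tool_pos': [253.51, 543.19, 230.21], 'tcp_rot': [-179.89, -0.01, 154.97], 'ft_force': [-0.12, 0.1, -0.41], 'wrist_torque': [0.02, -0.0, 0.07], 'grip_force': 0.0, 'finger_gap': 85.15}
scene [[-0.878, 0.251, -0.408, 1080.289], [0.478, 0.489, -0.729, 697.747], [0.017, -0.836, -0.549, 728.164], [0.0, 0.0, 0.0, 1.0]] [[390.9, 0.0, 283.2], [0.0, 390.9, 216.1], [0.0, 0.0, 1.0]] [-0.00328645  0.          0.          0.          0.        ]
top [[0.005, -0.997, 0.072, 550.985], [-1.0, -0.006, -0.016, -94.179], [0.016, -0.072, -0.997, 1222.863], [0.0, 0.0, 0.0, 1.0]] [[440.7, 0.0, 278.5], [0.0, 440.7, 215.2], [0.0, 0.0, 1.0]] [-0.05121726  0.          0.          0.          0.        ]
```

View pics/scene0.png

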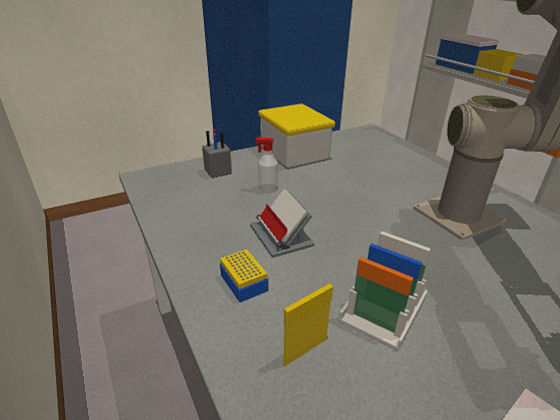

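View pics/top0.png

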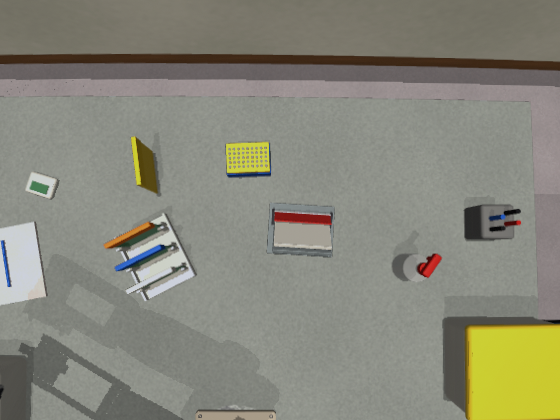

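The scene view shows the orange bar in the far slot (≈385,275), with blue and white behind it and the stand at (283,220). In the top view the orange bar runs (106,247)–(152,224), and the stand spans (268–333, 205–255) with the flap on the far side. Now I'll measure both.

```bash
cat > h.py <<'E'
import numpy as np,cv2
def pts(d,m,T=None):
    v,u=np.nonzero(m&(d["depth"]>0))
    n=cv2.undistortPoints(np.c_[u,v].astype(float)[:,None],d["mtx"],d["dist"])[:,0]
    z=d["depth"][v,u]; P=np.c_[n*z[:,None],z]; T=d["T"] if T is None else T
    return P@T[:3,:3].T+T[:3,3], np.c_[u,v]
def big(m):
    n,l,s,c=cv2.connectedComponentsWithStats(m.astype(np.uint8));return l==1+np.argmax(s[1:,4])
def masks(c):
    h=cv2.cvtColor(c,cv2.COLOR_BGR2HSV).astype(int);H,S,V=h[...,0],h[...,1],h[...,2]
    return dict(orange=(H>5)&(H<16)&(S>150)&(V>90),red=((H<4)|(H>174))&(S>150)&(V>60),white=(S<40)&(V>150),blue=(H>105)&(H<125)&(S>150)&(V>60))
def win(m,u0,u1,v0,v1):
    w=np.zeros_like(m);w[v0:v1,u0:u1]=m[v0:v1,u0:u1];return w
E
python3 - <<'E'
from h import *
W={"top":dict(o=(95,165,210,260),red=(265,340,200,230),white=(268,338,215,256)),"scene":dict(o=(340,425,250,300),red=(245,300,195,250),white=(262,320,185,250))}
for n in W:
    d=dict(np.load(n+"0.npz"));M=masks(d["color"])
    for k in ("o","red","white"):
        m=big(win(M["orange" if k=="o" else k],*W[n][k]))
        P,uv=pts(d,m)
        print(n,k,len(P),"mean",P.mean(0).round(1),"min",np.percentile(P,2,0).round(1),"max",np.percentile(P,98,0).round(1))
        c=np.median(P,0)
        for _ in range(4):
            q=P[np.linalg.norm(P-c,axis=1)<150]; 
            nn=np.linalg.svd(q-q.mean(0),full_matrices=False)[2][2]
            e=abs((P-q.mean(0))@nn); P=P[e<max(2*np.median(e),1.5)]
        print("   plane n",nn.round(3),"ctr",P.mean(0).round(1),len(P))
        if k=="o" and n=="top": 
            t=P[P[:,2]>np.percentile(P[:,2],60)]
        (cx,cy),(w,h),a=cv2.minAreaRect(P[:,:2].astype(np.float32));print("   rect",cx,cy,w,h,a)
E
```

```text
top o 99 mean [571.9 249.1 172.2] min [548.3 194.1 148.6] max [605.8 295.5 185.1]
   plane n [ 0.9    0.436 -0.017] ctr [569.  253.1 173.4] 88
   rect 572.9972534179688 245.22462463378906 3.1121280193328857 116.35746002197266 26.313308715820312
top red 483 mean [ 628.1 -175.8   56.1] min [ 613.7 -246.8   39.2] max [ 642.2 -104.8   82.2]
   plane n [-0.792  0.045 -0.608] ctr [ 630.1 -175.4   52.9] 320
   rect 629.6094970703125 -176.5128936767578 147.61410522460938 23.03595542907715 86.81945037841797
top white 1323 mean [ 580.1 -172.9   93.2] min [ 549.9 -242.    56.3] max [ 611.8 -103.2  122.6]
   plane n [ 0.76  -0.046  0.648] ctr [ 582.4 -173.2   91. ] 863
   rect 582.3656005859375 -173.13272094726562 144.3009033203125 60.68440628051758 86.49393463134766
scene o 1051 mean [580.8 252.5 164.5] min [554.6 200.4 140. ] max [608.8 302.7 183.8]
   plane n [-0.887 -0.46  -0.027] ctr [581.8 253.4 161.4] 682
   rect 582.8165283203125 251.2657928466797 3.834726333618164 119.92745971679688 27.37377166748047
scene red 438 mean [ 627.8 -173.1   58.5] min [ 615.  -247.1   41.2] max [ 642.9 -103.9   80.3]
   plane n [-0.813  0.049 -0.58 ] ctr [ 629.7 -174.1   55.8] 256
   rect 629.2245483398438 -175.830810546875 149.08737182617188 25.446475982666016 86.82456970214844
scene white 759 mean [ 579.6 -172.    93.5] min [ 554.  -245.2   59.7] max [ 607.1 -102.9  122.5]
   plane n [ 0.765 -0.045  0.642] ctr [ 580.9 -167.3   94.9] 516
   rect 584.6691284179688 -172.88934326171875 145.36080932617188 56.238487243652344 85.87748718261719
```

```bash
cat >> h.py <<'E'
from scipy.spatial.transform import Rotation as Ro
YB=-3.4; O=np.array([609.,-175,60])
def bedR(y=None):
    return (Ro.from_euler('z',YB if y is None else y,degrees=True)*Ro.from_euler('y',50,degrees=True)).as_matrix()
def go(s,p,R):
    """shift in present tool axes, turn in 5-deg units, shift in target axes"""
    C=Ro.from_euler('xyz',s["tcp_rot"],degrees=True); d=np.asarray(p)-s["tool_pos"]
    print("t",round(s["time"],2),"pos",np.round(s["tool_pos"],1),"rot",np.round(s["tcp_rot"],1),"f",np.round(s["ft_force"],1),"gap",round(s["finger_gap"],1))
    print(" shift now",C.inv().apply(d).round(1)," turn",((C.inv()*R).as_rotvec(degrees=True)/5).round(2)," shift after turn",R.inv().apply(d).round(1))
def down(y): return Ro.from_euler('xyz',[180,0,y],degrees=True)
E
python3 - <<'E'
from h import *
B=bedR();print(B.round(3))
E
```

```text
[[ 0.642  0.059  0.765]
 [-0.038  0.998 -0.045]
 [-0.766  0.     0.643]]
```

{"method": "apply_moves", "body": {
  "steps": [
    [-0.2,-42,-13,0,0,0,0],
    [-0.2,-42,-13,0,0,0,0],
    [-0.2,-42,-13,0,0,0,0],
    [-0.2,-42,-13,0,0,0,0],
    [-0.2,-42,-13,0,0,0,0],
    [-0.2,-42,-13,0,0,0,0],
    [-0.2,-42,-13,0,0,0,0],
    [-0.2,-42,-13,0,0,0,0]
  ]
}}

```text
time: 0.9
tool_pos: [515.1, 305.8, 230.8]
tcp_rot: [-180.0, -0.0, 155.0]
ft_force: [-0.1, 0.3, 0.3]
finger_gap: 34.0
grip_force: 0.0
```

{"method": "apply_moves", "body": {
  "steps": [
    [-0.2,0,0,0,0,0,1],
    [-0.2,0,0,0,0,0,1],
    [-0.2,0,0,0,0,0,1],
    [-0.2,0,0,0,0,0,1],
    [-0.2,0,0,0,0,0,1],
    [-0.2,0,0,0,0,0,1],
    [-0.2,0,0,0,0,0,1],
    [-0.2,0,0,0,0,0,0.6]
  ]
}}

```text
time: 1.7
tool_pos: [514.0, 307.1, 230.7]
tcp_rot: [-179.9, -0.0, 116.8]
ft_force: [-0.4, 0.3, -0.6]
finger_gap: 34.3
grip_force: 0.0
```

```bash
python3 - <<'E'
from bench import r
from h import *
s=r.sense();go(s,[578,248.5,225],down(116.8))
d=r.snapshot("wrist");cv2.imwrite("pics/w1.png",d["color"]);print(d["hand_eye"].round(2))
P,uv=pts(d,big(masks(d["color"])["orange"]),d["hand_eye"])
C=Ro.from_euler('xyz',s["tcp_rot"],degrees=True);P=C.apply(P)+s["tool_pos"]
print(len(P),P.min(0),P.max(0))
t=P[P[:,2]>np.percentile(P[:,2],98)-5];print(len(t),cv2.minAreaRect(t[:,:2].astype(np.float32)),np.median(t[:,2]))
E
```

```text
t 1.7 pos [514.  307.1 230.7] rot [-179.9   -0.   116.8] f [-0.4  0.3 -0.6] gap 34.3
 shift now [-81.2  30.8   5.6]  turn [-0.01 -0.   -0.  ]  shift after turn [-81.2  30.7   5.7]
[[  -0.     -0.95   -0.31   78.61]
 [   1.     -0.     -0.     -0.38]
 [   0.     -0.31    0.95 -142.34]
 [   0.      0.      0.      1.  ]]
1333 [516.21646949 204.2337737  139.91384805] [594.30781256 328.87592687 310.0670832 ]
31 ((518.285888671875, 324.34063720703125), (2.4153778553009033, 9.704504013061523), 11.26992130279541) 303.8615717299232
```

{"method": "apply_moves", "body": {
  "steps": [
    [-0.2,-10,5,0,0,0,0],
    [-0.2,-12,5,0,0,0,0],
    [-0.2,-12,5,0,0,0,0],
    [-0.2,-12,5,0,0,0,0],
    [-0.2,-12,4,0,0,0,0],
    [-0.2,-12,4,0,0,0,0],
    [-0.2,-11,3,0,0,0,0],
    [-0.2,0,0,0,0,0,0]
  ]
}}

```text
time: 2.55
tool_pos: [579.7, 247.7, 231.1]
tcp_rot: [-180.0, 0.0, 116.9]
ft_force: [0.3, 0.1, 0.0]
finger_gap: 34.4
grip_force: 0.0
```

```bash
python3 - <<'E'
from bench import r
from h import *
s=r.sense();go(s,[578,248.5,140.5],down(116.8))
d=r.snapshot("wrist");cv2.imwrite("pics/w2.png",d["color"])
C=Ro.from_euler('xyz',s["tcp_rot"],degrees=True)
P,uv=pts(d,masks(d["color"])["orange"],d["hand_eye"]);P=C.apply(P)+s["tool_pos"]
k=(P[:,2]<195)&(P[:,2]>175);t=P[k];print(len(P),len(t),cv2.minAreaRect(t[:,:2].astype(np.float32)),np.median(t[:,2]),t.mean(0))
E
```

```text
t 2.55 pos [579.7 247.7 231.1] rot [-180.     0.   116.9] f [0.3 0.1 0. ] gap 34.4
 shift now [ 1.5 -1.1 90.6]  turn [-0.    0.    0.02]  shift after turn [ 1.5 -1.1 90.6]
2921 2873 ((576.6265258789062, 249.12196350097656), (10.67908763885498, 118.55809020996094), 27.152223587036133) 181.6009010577667 [574.05600376 254.63667702 181.58512111]
```

View pics/w2.png

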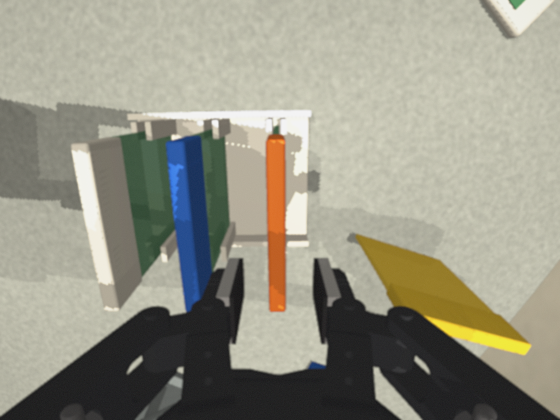

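The wrist view shows the orange bar at columns 266–286, between the fingers (243 and 314). It is about 1.5 mm off centre, so I'll descend and grip.

{"method": "apply_moves", "body": {
  "steps": [
    [-0.2,1,-1.5,0,0,0,0],
    [-0.2,0,0,20,0,0,0],
    [-0.2,0,0,20,0,0,0],
    [-0.2,0,0,20,0,0,0],
    [-0.2,0,0,20,0,0,0],
    [-0.2,0,0,10,0,0,0],
    [-0.2,0,0,0,0,0,0],
    [-0.2,0,0,0,0,0,0]
  ]
}}

```text
time: 3.4
tool_pos: [576.9, 249.8, 142.1]
tcp_rot: [180.0, 0.0, 117.0]
ft_force: [0.8, -0.0, 0.4]
finger_gap: 34.1
grip_force: 0.0
```

{"method": "apply_moves", "body": {
  "steps": [
    [-1,0,0,0,0,0,0],
    [-1,0,0,0,0,0,0],
    [-1,0,0,0,0,0,0],
    [-1,0,0,0,0,0,0],
    [-1,0,0,0,0,0,0],
    [-1,0,0,0,0,0,0],
    [-1,0,0,0,0,0,0],
    [-1,0,0,0,0,0,0]
  ],
  "squeeze": 70
}}

```text
time: 4.2
tool_pos: [577.8, 249.8, 143.0]
tcp_rot: [179.8, 0.0, 117.0]
ft_force: [-0.3, 0.6, 6.3]
finger_gap: 11.4
grip_force: 69.2
```

{"method": "apply_moves", "body": {
  "steps": [
    [-1,0,0,-8,0,0,0],
    [-1,0,0,-12,0,0,0],
    [-1,0,0,-14,0,0,0],
    [-1,0,0,-15,0,0,0],
    [-1,0,0,-15,0,0,0],
    [-1,0,0,-15,0,0,0],
    [-1,0,0,-15,0,0,0],
    [-1,0,0,-12,0,0,0]
  ]
}}

```text
time: 5.0
tool_pos: [577.1, 249.5, 249.2]
tcp_rot: [179.9, 0.0, 117.0]
ft_force: [0.1, -0.7, -3.0]
finger_gap: 11.3
grip_force: 68.4
```

{"method": "apply_moves", "body": {
  "steps": [
    [-1,0,0,-15,0,0,0],
    [-1,0,0,-15,0,0,0],
    [-1,0,0,-15,0,0,0],
    [-1,0,0,-15,0,0,0],
    [-1,0,0,-15,0,0,0],
    [-1,0,0,-10,0,0,0],
    [-1,0,0,0,0,0,0],
    [-1,0,0,0,0,0,0]
  ]
}}

```text
time: 5.8
tool_pos: [576.9, 249.4, 332.1]
tcp_rot: [-180.0, -0.0, 117.0]
ft_force: [0.4, 0.2, -2.5]
finger_gap: 11.2
grip_force: 68.4
```

```bash
python3 - <<'E'
from bench import r
from h import *
B=bedR();s=r.sense()
# target tool: z=bed x, y=bed z, x=bed y
R=Ro.from_matrix(np.c_[B[:,1],B[:,2],B[:,0]])
# staging: plate edge at bed x=-40 , z=45
for e in ([-60,0,60],[-25,0,20]):
    p=O+B@(np.array(e)-[128.5,0,0]);print(p);go(s,p,R)
go(s,[500,-160,330],down(86.6))
E
```

```text
[ 533.92957203 -170.53999478  242.96663411]
t 5.8 pos [576.9 249.4 332.1] rot [-180.   -0.  117.] f [ 0.4  0.2 -2.5] gap 11.2
 shift now [-354.8 -228.7   89.1]  turn [-7.81 -2.12  5.82]  shift after turn [-421.8  -71.    56.7]
[ 525.79969585 -170.05699113  190.44357421]
t 5.8 pos [576.9 249.4 332.1] rot [-180.   -0.  117.] f [ 0.4  0.2 -2.5] gap 11.2
 shift now [-350.7 -235.8  141.7]  turn [-7.81 -2.12  5.82]  shift after turn [-421.8 -111.    91.7]
t 5.8 pos [576.9 249.4 332.1] rot [-180.   -0.  117.] f [ 0.4  0.2 -2.5] gap 11.2
 shift now [-330.  -254.2    2.1]  turn [-0.    0.    6.07]  shift after turn [-413.2  -52.5    2.1]
```

{"method": "apply_moves", "body": {
  "steps": [
    [-1,-10,-8,0,0,0,0],
    [-1,-20,-15,0,0,0,0],
    [-1,-27,-20,0,0,0,0],
    [-1,-30,-23,0,0,0,0],
    [-1,-30,-23,0,0,0,0],
    [-1,-30,-23,0,0,0,0],
    [-1,-30,-23,0,0,0,0],
    [-1,-30,-23,0,0,0,0]
  ]
}}

```text
time: 6.6
tool_pos: [528.6, -8.8, 331.3]
tcp_rot: [-179.9, -0.0, 117.0]
ft_force: [0.3, -0.0, -1.7]
finger_gap: 11.2
grip_force: 68.5
```

{"method": "apply_moves", "body": {
  "steps": [
    [-1,-30,-23,0,0,0,0],
    [-1,-30,-23,0,0,0,0],
    [-1,-25,-20,0,0,0,0],
    [-1,-20,-15,0,0,0,0],
    [-1,-12,-10,0,0,0,0],
    [-1,-6,-5,0,0,0,0],
    [-1,0,0,0,0,0,0.4],
    [-1,0,0,0,0,0,0.6]
  ]
}}

```text
time: 7.4
tool_pos: [500.0, -159.6, 331.9]
tcp_rot: [-180.0, -0.0, 111.9]
ft_force: [0.3, 0.2, -1.5]
finger_gap: 11.1
grip_force: 68.5
```

{"method": "apply_moves", "body": {
  "steps": [
    [-1,0,0,0,0,0,0.9],
    [-1,0,0,0,0,0,0.9],
    [-1,0,0,0,0,0,0.9],
    [-1,0,0,0,0,0,0.9],
    [-1,0,0,0,0,0,0.9],
    [-1,0,0,0,0,0,0.57],
    [-1,0,0,0,-0.5,0,0],
    [-1,0,0,0,-1,0,0]
  ]
}}

```text
time: 8.2
tool_pos: [500.8, -158.9, 331.5]
tcp_rot: [172.5, -0.1, 86.7]
ft_force: [0.2, -0.1, -2.4]
finger_gap: 11.1
grip_force: 68.7
```

{"method": "apply_moves", "body": {
  "steps": [
    [-1,0,0,0,-1,0,0],
    [-1,0,0,0,-1,0,0],
    [-1,0,0,0,-1,0,0],
    [-1,0,0,0,-1,0,0],
    [-1,0,0,0,-1,0,0],
    [-1,0,0,0,-1,0,0],
    [-1,0,0,0,-0.5,0,0],
    [-1,0,0,0,0,0,0]
  ]
}}

```text
time: 9.0
tool_pos: [499.2, -159.2, 330.7]
tcp_rot: [140.0, -0.1, 86.6]
ft_force: [0.2, 0.0, -2.3]
finger_gap: 11.4
grip_force: 68.9
```

```bash
cat > st.py <<'E'
from bench import r
from h import *
import sys
B=bedR();s=r.sense()
R=Ro.from_matrix(np.c_[B[:,1],B[:,2],B[:,0]])
e=[float(v) for v in sys.argv[1:4]]
go(s,O+B@(np.array(e)-[129.5,0,0]),R)
C=Ro.from_euler('xyz',s["tcp_rot"],degrees=True)
print(" edge in bed",(B.T@(s["tool_pos"]+C.apply([0,0,129.5])-O)).round(1),"force bed",(B.T@s["ft_force"]).round(1),"joints",np.round(s["joint_pos"],0))
E
python3 st.py -50 0 45
python3 - <<'E'
from bench import r
from h import *
s=r.sense();np.savez("s2.npz",**s)
for n in ("wrist","scene","top"):
    d=r.snapshot(n);cv2.imwrite(f"pics/{n}2.png",d["color"]);np.savez(n+"2.npz",**d)
E
```

```text
t 9.0 pos [ 499.2 -159.2  330.7] rot [ 1.40e+02 -1.00e-01  8.66e+01] f [ 0.2  0.  -2.3] gap 11.4
 shift now [ -9.4 -44.2  98.9]  turn [-0.01 -0.01 -0.  ]  shift after turn [ -9.3 -44.3  98.9]
 edge in bed [-148.9    9.4   89.2] force bed [ 1.9  0.  -1.3] joints [-39. -44. 125.  24.  67. -38.]
```

View pics/wrist2.png

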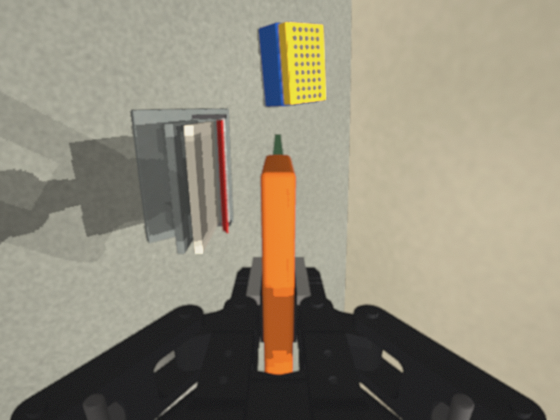

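The wrist view shows the bar edge-on (262–295, 155–372) and parallel to the panel, with the stand at (135–230, 108–255). I'll refine the bed pose from this view and check the bar in it.

```bash
python3 - <<'E'
from h import *
s=dict(np.load("s2.npz"));C=Ro.from_euler('xyz',s["tcp_rot"],degrees=True);B=bedR()
def fit(P,tol=1.5):
    for _ in range(6):
        c=P.mean(0);n=np.linalg.svd(P-c,full_matrices=False)[2][2];e=abs((P-c)@n);P=P[e<max(2*np.median(e),tol)]
    return c,n*np.sign(n[0]),P
for n in ("wrist","scene","top"):
    d=dict(np.load(n+"2.npz"));T=d["T"] if n!="wrist" else None
    if T is None:
        T=np.eye(4);T[:3,:3]=C.as_matrix();T[:3,3]=s["tool_pos"];T=T@d["hand_eye"]
    P,uv=pts(d,np.ones((420,560),bool),T);col=d["color"][uv[:,1],uv[:,0]]
    M=masks(d["color"]);q=(P-O)@B
    for k in ("white","red","orange"):
        mk=M[k][uv[:,1],uv[:,0]]
        if k=="white": mk&=(abs(q[:,2])<12)&(q[:,0]>-78)&(q[:,0]<-8)&(abs(q[:,1])<70)
        if k=="red": mk&=(abs(q[:,2]-12)<10)&(q[:,0]>0)&(q[:,0]<40)&(abs(q[:,1])<80)
        if k=="orange":
            g=(P-s["tool_pos"])@C.as_matrix(); mk&=(abs(g[:,0])<75)&(abs(g[:,1])<15)&(g[:,2]>-60)&(g[:,2]<20)
        if mk.sum()<30: print(n,k,mk.sum());continue
        c,nn,_=fit(P[mk]);qq=q[mk]
        print(n,k,mk.sum(),"n bed",(B.T@nn).round(3),"ctr bed",((c-O)@B).round(1),"y ext",np.percentile(qq[:,1],[1,99]).round(1),"x ext",np.percentile(qq[:,0],[1,99]).round(1))
        if k=="orange": G=g[mk];print("   tool-frame ext",np.percentile(G,1,0).round(1),np.percentile(G,99,0).round(1))
E
```

```text
wrist white 895 n bed [-0.004  0.004  1.   ] ctr bed [-33.1   1.7  -0. ] y ext [-69.1  69.2] x ext [-76.4  -8.6]
wrist red 0
wrist orange 6739 n bed [0.002 0.    1.   ] ctr bed [-316.3   33.6   88.6] y ext [-14.9  67.9] x ext [-318.8 -286.3]
   tool-frame ext [-24.1  -6.5 -40.4] [58.6  5.1 -7.8]
scene white 420 n bed [-0.017  0.002  1.   ] ctr bed [-31.8   4.2   0.8] y ext [-68.3  68.8] x ext [-74.2  -9.2]
scene red 348 n bed [-0.002  0.001  1.   ] ctr bed [17.9  4.2 12.6] y ext [-73.7  71.7] x ext [ 0.5 36. ]
scene orange 359 n bed [-0.001  0.003  1.   ] ctr bed [-294.5   11.8   95.9] y ext [-49.1  69.6] x ext [-319.1 -274.3]
   tool-frame ext [-58.3  -3.4 -40.6] [60.3  9.5  4.2]
top white 232 n bed [ 0.018 -0.001  1.   ] ctr bed [-18.    2.2  -0.3] y ext [-67.9  69.6] x ext [-62.1  -8.5]
top red 429 n bed [0.008 0.    1.   ] ctr bed [18.   0.1 11.5] y ext [-72.5  73.2] x ext [ 0.7 37.6]
top orange 874 n bed [-0.013  0.     1.   ] ctr bed [-296.6    7.3   95.4] y ext [-50.   67.1] x ext [-320.  -270.1]
   tool-frame ext [-59.3  -2.8 -41.6] [57.8  8.6  8.3]
```

{"method": "apply_moves", "body": {
  "steps": [
    [-1,-1,-5,8,0,0,0],
    [-1,-1.5,-7,15,0,0,0],
    [-1,-1.5,-7,17,0,0,0],
    [-1,-1.5,-7,17,0,0,0],
    [-1,-1.5,-7,16,0,0,0],
    [-1,-1.5,-6,14,0,0,0],
    [-1,-1,-5,8,0,0,0],
    [-1,0,0,4,0,0,0]
  ]
}}

```text
time: 9.95
tool_pos: [529.1, -170.6, 226.0]
tcp_rot: [140.2, -0.1, 86.7]
ft_force: [-0.3, 0.3, -2.3]
finger_gap: 11.3
grip_force: 68.7
```

```bash
python3 st.py -28 0 10
```

```text
t 9.95 pos [ 529.1 -170.6  226. ] rot [ 1.402e+02 -1.000e-01  8.670e+01] f [-0.3  0.3 -2.3] gap 11.3
 shift now [  0.3 -35.3  21.2]  turn [-0.03 -0.02 -0.  ]  shift after turn [  0.4 -35.4  21.1]
 edge in bed [-49.1  -0.1  45. ] force bed [ 1.6  0.3 -1.8] joints [-37. -35. 131.  26.  53. -43.]
```

{"method": "apply_moves", "body": {
  "steps": [
    [-1,0,-5,3,0,0,0],
    [-1,0,-6,4,0,0,0],
    [-1,0,-6,4,0,0,0],
    [-1,0,-6,4,0,0,0],
    [-1,0,-6,3,0,0,0],
    [-1,0,-4,3,0,0,0],
    [-1,0,-2,0,0,0,0],
    [-1,0,0,0,0,0,0]
  ]
}}

```text
time: 10.75
tool_pos: [515.9, -170.4, 189.3]
tcp_rot: [140.0, -0.0, 86.6]
ft_force: [0.3, 0.2, -1.9]
finger_gap: 10.7
grip_force: 68.8
```

```bash
python3 st.py -28 0 3
python3 - <<'E'
from bench import r
import cv2,numpy as np
a=r.snapshot("scene")["color"][160:260,220:340];b=r.snapshot("wrist")["color"][0:400,60:460]
a=cv2.resize(a,(480,400),interpolation=cv2.INTER_CUBIC)[:, :400];cv2.imwrite("pics/c3.png",np.hstack([a,b]))
E
```

```text
t 10.75 pos [ 515.9 -170.4  189.3] rot [140.   -0.   86.6] f [ 0.3  0.2 -1.9] gap 10.7
 shift now [ 0.9 -8.7  1.4]  turn [-0. -0.  0.]  shift after turn [ 0.9 -8.7  1.4]
 edge in bed [-29.4  -0.9  11.7] force bed [ 1.6  0.3 -0.9] joints [-38. -36. 135.  29.  50. -47.]
```

View pics/c3.png

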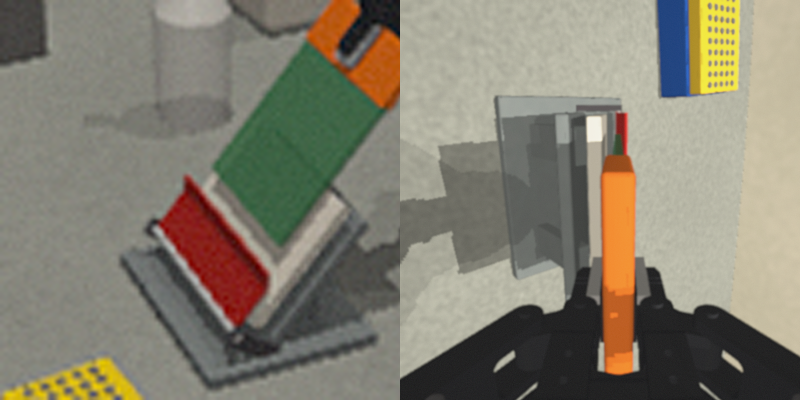

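The left crop shows the plate square over the panel, with its lower edge (215–275, 165–250) just upslope of the red flap. The right crop shows the bar parallel to the panel. Now I'll feel for contact.

{"method": "apply_moves", "body": {
  "steps": [
    [-1,1,-2,0,0,0,0],
    [-1,0,-2,0,0,0,0],
    [-1,0,-1,0,0,0,0],
    [-1,0,-1,0,0,0,0],
    [-1,0,-1,0,0,0,0],
    [-1,0,-1,0,0,0,0],
    [-1,0,0,0,0,0,0],
    [-1,0,0,0,0,0,0]
  ]
}}

```text
time: 11.65
tool_pos: [510.1, -169.1, 184.5]
tcp_rot: [140.0, 0.0, 86.6]
ft_force: [0.2, -0.4, -1.9]
finger_gap: 11.3
grip_force: 68.8
```

```bash
python3 st.py -28 0 2.5
```

```text
t 11.65 pos [ 510.1 -169.1  184.5] rot [140.    0.   86.6] f [ 0.2 -0.4 -1.9] gap 11.3
 shift now [-0.1 -1.6  1.5]  turn [ 0. -0.  0.]  shift after turn [-0.1 -1.6  1.5]
 edge in bed [-29.5   0.1   4.1] force bed [ 1.6 -0.3 -1.1] joints [-39. -37. 136.  29.  50. -48.]
```

{"method": "apply_moves", "body": {
  "steps": [
    [-1,0,-0.5,0,0,0,0],
    [-1,0,-0.5,0,0,0,0],
    [-1,0,-0.5,0,0,0,0],
    [-1,0,-0.5,0,0,0,0],
    [-1,0,0,0,0,0,0],
    [-1,0,0,0,0,0,0],
    [-1,0,0,0,0,0,0],
    [-1,0,0,0,0,0,0]
  ]
}}

```text
time: 12.45
tool_pos: [508.8, -169.1, 183.7]
tcp_rot: [140.0, 0.0, 86.6]
ft_force: [2.1, -1.1, 0.9]
finger_gap: 11.0
grip_force: 68.9
```

```bash
python3 st.py -28 0 2.5
```

```text
t 12.45 pos [ 508.8 -169.1  183.7] rot [140.    0.   86.6] f [ 2.1 -1.1  0.9] gap 11.0
 shift now [ 0.1 -0.1  1.7]  turn [0.01 0.   0.01]  shift after turn [ 0.1 -0.1  1.7]
 edge in bed [-29.7  -0.1   2.7] force bed [ 0.7 -1.   2.2] joints [-39. -38. 137.  29.  50. -48.]
```

{"method": "apply_moves", "body": {
  "steps": [
    [-1,0,-0.5,2,0,0,0],
    [-1,0,0,4,0,0,0],
    [-1,0,0,4,0,0,0],
    [-1,0,0,4,0,0,0],
    [-1,0,0,4,0,0,0],
    [-1,0,0,4,0,0,0],
    [-1,0,0,2,0,0,0],
    [-1,0,0,0,0,0,0]
  ]
}}

```text
time: 13.25
tool_pos: [523.6, -169.7, 163.9]
tcp_rot: [140.0, -0.0, 86.6]
ft_force: [5.9, 0.4, -0.4]
finger_gap: 11.2
grip_force: 68.6
```

```bash
python3 st.py 24 0 2.5
python3 - <<'E'
from bench import r
import cv2,numpy as np
a=r.snapshot("scene")["color"][170:260,235:325]
cv2.imwrite("pics/c4.png",cv2.resize(a,(540,540),interpolation=cv2.INTER_CUBIC))
E
```

```text
t 13.25 pos [ 523.6 -169.7  163.9] rot [140.   -0.   86.6] f [ 5.9  0.4 -0.4] gap 11.2
 shift now [-0.3  1.3 29.1]  turn [-0.01 -0.01  0.  ]  shift after turn [-0.3  1.3 29.1]
 edge in bed [-5.1  0.3  1.1] force bed [4.1 0.7 4.3] joints [-37. -33. 136.  30.  46. -49.]
```

View pics/c4.png

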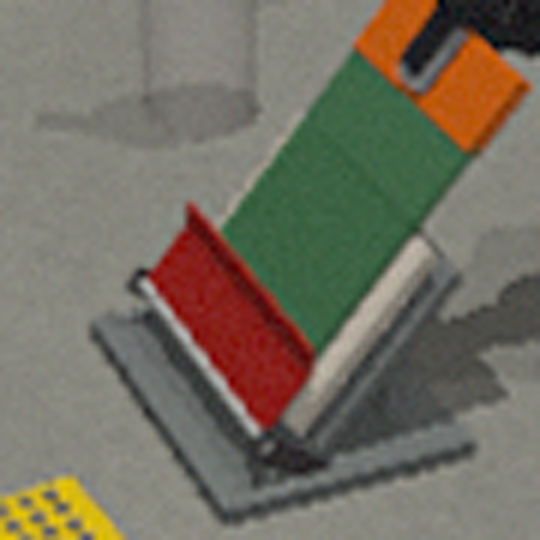

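The plate is at the mouth of the closed flap (lip edge 190,205–315,360), flat and centred. I'll slide it on under.

{"method": "apply_moves", "body": {
  "steps": [
    [-1,0,0,3,0,0,0],
    [-1,0,0,4,0,0,0],
    [-1,0,0,4,0,0,0],
    [-1,0,0,4,0,0,0],
    [-1,0,0,4,0,0,0],
    [-1,0,0,0,0,0,0],
    [-1,0,0,0,0,0,0],
    [-1,0,0,0,0,0,0]
  ]
}}

```text
time: 14.1
tool_pos: [535.6, -170.4, 149.2]
tcp_rot: [140.0, -0.0, 86.6]
ft_force: [6.3, -1.4, -2.3]
finger_gap: 11.1
grip_force: 68.4
```

```bash
python3 st.py 24 0 2.5
```

```text
t 14.1 pos [ 535.6 -170.4  149.2] rot [140.   -0.   86.6] f [ 6.3 -1.4 -2.3] gap 11.1
 shift now [-0.3  1.5 10.1]  turn [-0.01 -0.01  0.  ]  shift after turn [-0.3  1.5 10.1]
 edge in bed [13.9  0.4  0.9] force bed [ 5.9 -1.1  3.4] joints [-36. -29. 135.  31.  43. -50.]
```

{"method": "apply_moves", "body": {
  "steps": [
    [-1,0,0,2,0,0,0],
    [-1,0,0,2,0,0,0],
    [-1,0,0,2,0,0,0],
    [-1,0,0,2,0,0,0],
    [-1,0,0,1.5,0,0,0],
    [-1,0,0,0,0,0,0],
    [-1,0,0,0,0,0,0],
    [-1,0,0,0,0,0,0]
  ]
}}

```text
time: 14.9
tool_pos: [541.7, -170.8, 142.2]
tcp_rot: [140.0, -0.0, 86.6]
ft_force: [5.7, -1.6, -1.4]
finger_gap: 11.5
grip_force: 68.5
```

```bash
python3 st.py 24 0 -0.5
```

```text
t 14.9 pos [ 541.7 -170.8  142.2] rot [140.   -0.   86.6] f [ 5.7 -1.6 -1.4] gap 11.5
 shift now [-0.2 -1.7  0.8]  turn [-0.01 -0.    0.  ]  shift after turn [-0.2 -1.7  0.8]
 edge in bed [23.2  0.2  1.1] force bed [ 4.8 -1.2  3.6] joints [-36. -27. 134.  31.  41. -50.]
```

{"method": "apply_moves", "body": {
  "steps": [
    [-1,0,-0.5,0,0,0,0],
    [-1,0,-0.5,0,0,0,0],
    [-1,0,-0.5,0,0,0,0],
    [-1,0,-0.5,0,0,0,0],
    [-1,0,-0.5,0,0,0,0],
    [-1,0,-0.5,0,0,0,0],
    [-1,0,0,0,0,0,0],
    [-1,0,0,0,0,0,0]
  ]
}}

```text
time: 15.7
tool_pos: [539.7, -170.7, 140.7]
tcp_rot: [140.0, -0.0, 86.6]
ft_force: [8.8, -0.8, -1.4]
finger_gap: 11.0
grip_force: 68.3
```

```bash
python3 st.py 24 0 -1
python3 - <<'E'
from bench import r
from h import *
import cv2
d=r.snapshot("scene");a=d["color"][170:260,235:325]
cv2.imwrite("pics/c5.png",cv2.resize(a,(540,540),interpolation=cv2.INTER_CUBIC))
B=bedR()
def fit(P):
    for _ in range(6):
        c=P.mean(0);n=np.linalg.svd(P-c,full_matrices=False)[2][2];e=abs((P-c)@n);P=P[e<max(2*np.median(e),1.5)]
    return c,n*np.sign(n[0]),P
P,uv=pts(d,np.ones((420,560),bool));q=(P-O)@B;c=d["color"][uv[:,1],uv[:,0]].astype(int);M=masks(d["color"])
g=(c[:,1]>c[:,2]+15)&(c[:,1]>c[:,0]+5)&(abs(q[:,2])<20)&(abs(q[:,1])<65)&(q[:,0]>-105)&(q[:,0]<5)
w=M["white"][uv[:,1],uv[:,0]]&(abs(q[:,2])<15)&(q[:,0]>-78)&(q[:,0]<-8)&(abs(q[:,1])<73)
rd=M["red"][uv[:,1],uv[:,0]]&(abs(q[:,2]-12)<10)&(q[:,0]>0)&(q[:,0]<40)&(abs(q[:,1])<80)
o=M["orange"][uv[:,1],uv[:,0]]&(abs(q[:,2])<25)&(abs(q[:,1])<70)&(q[:,0]<-90)&(q[:,0]>-160)
for n,m in (("glass",g),("white",w),("red",rd),("bar",o)):
    if m.sum()<15: print(n,m.sum());continue
    cc,nn,_=fit(P[m]);print(n,m.sum(),"n",(B.T@nn).round(3),"ctr",((cc-O)@B).round(1),"ext",np.percentile(q[m],2,0).round(1),np.percentile(q[m],98,0).round(1))
E
```

```text
t 15.7 pos [ 539.7 -170.7  140.7] rot [140.   -0.   86.6] f [ 8.8 -0.8 -1.4] gap 11.0
 shift now [-0.2  0.3  0.9]  turn [ 0. -0.  0.]  shift after turn [-0.2  0.3  0.9]
 edge in bed [23.1  0.2 -1.3] force bed [ 6.8 -0.3  5.8] joints [-36. -27. 135.  31.  41. -50.]
glass 766 n [ 0.001 -0.005  1.   ] ctr [-54.9   1.9   1.2] ext [-99.1 -58.7  -1.8] [-10.7  58.4   4.3]
white 82 n [-0.001  0.001  1.   ] ctr [-44.2  59.5  -3.5] ext [-76.  -69.4  -5.8] [-9.9 72.8 -0.8]
red 350 n [0.005 0.002 1.   ] ctr [17.9  4.  12.8] ext [  1.1 -71.8   9.8] [35.2 71.  15.5]
bar 316 n [-0.014 -0.001  1.   ] ctr [-123.     7.5    4.4] ext [-145.8  -56.7   -0.7] [-102.2   60.4    7.6]
```

View pics/c5.png

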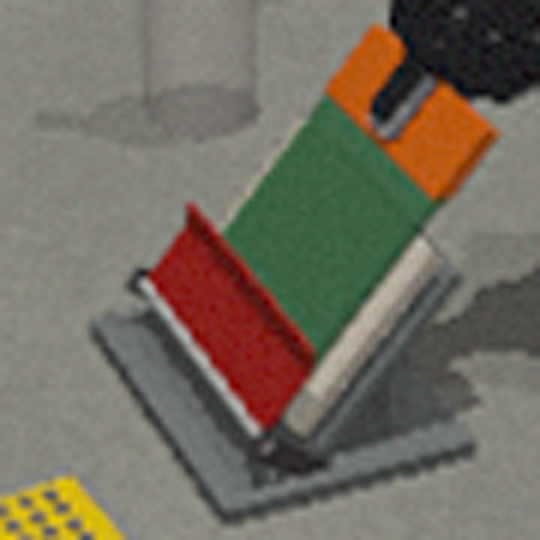

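The panel face has dropped about 4 mm. The glass lies flat on it (normals agree to 0.005), the edge is about 23 mm under the lip, and the flap hasn't moved. I'm handing in.

```bash
python3 -c "
from bench import r
print(r.hand_in())"
```

```text
the job is handed in; nothing more can be done
None
```

I handed the job in with the orange plate about 23 mm under the closed flap, centred and flat on the panel, which is pressed in about 4 mm, and the plate still gripped. These are my own camera and force readings; the hand-in returned no verdict.

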